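# Hang the bracket on the slotted rack

## Task

Pick up the red hanger bracket and press its two hook tabs into the top two slots of the strip with the yellow cap, then push it down until it is fully home on the white stop and the brass spring studs have clicked into its holes, and let go. Feel your way in with steady hand pressure, never forcing it (40 N on the rack at most), and leave the other things on the bench where they are.

Things in the scene. Friction and masses are not known exactly. Their poses are not given: they have to be found in the camera images.
- bracket_grip (a point): Red hanger bracket, loose, stands on its arm's flat underside. Point in its upright web, 76 mm above the underside; z up, +x the way the tabs point. The web is the grip: a vertical plate 10 mm thick (y), from 31 mm behind (-x) to 41 mm ahead of this point, up to 22 mm above it. The arm (30 mm wide, 8 mm thick) ends 93 mm behind it in a 26 mm tall upturned lip.
- bracket: The same bracket, about 0.22 kg; origin at the foot of its back face, 47 mm ahead of and 76 mm below bracket_grip. Back plate 48 mm wide, 100 mm tall, 6 mm thick, with two 13 mm square holes centred 45 mm up at y = -14 and +14 mm. Two steel hook tabs stand out of its back face (to +x) on the middle line y = 0, the upper one 50 mm above the lower.
- tab_top (a point): The bracket's upper hook tab: point on the back face, at the underside of its neck, 80 mm above the bracket's underside. The neck is 8.5 mm wide, 8 mm tall and 6.5 mm long, then a lip 6.5 mm wide, 5 mm thick hangs 24 mm below the neck's underside: 11.5 mm deep, 32 mm tall in all. The lower tab is alike.
- cap_yellow_mid (a point): Centre of the yellow cap (16 x 44 x 10 mm) on top of one of the rack's two strips: it marks the strip to use. Fixed. z up, +x the way the tabs are pushed in; the strip's front face looks to -x and is 6 mm in front (-x) of this point; the slots are on its middle line y = 0.
- slot_top (a point): Top slot of the yellow-capped strip: point on its front face, middle of the slot's bottom edge, 56 mm below the cap's centre; axes as the cap. Slots go right through the 5 mm strip, 10 mm wide, 36 mm tall; the next two are 50 and 100 mm lower. To go in, tab_top must be held 24 to 28 mm above this point; the back plate can be pressed flat on the strip. The hooks leave 1.5 mm play in x.
- rack: Fixed rigid rack, set 0 to 30 mm high on the bench. Origin midway between its two steel strips, on their front faces, 205 mm below the strips' tops; axes as the cap. Strips 48 mm wide, middle lines at y = -50 and +50 mm. Red foot, top 10 mm above the origin, from 40 mm in front to 90 mm behind. A white nylon stop block (14 mm deep) on each strip's front stops the bracket's underside.
- studs_a (a joint): Two square brass studs (10 mm) on one spring, in the front face of the strip at the rack's y = +50 mm, 45 mm above its stop block: m pushed in, 0 = fully out (5 mm proud). They push the bracket off with 3 to 7 N, so it drags, and spring out into the plate's holes when it sits on the stop. The stops' height differs each time: home is tab_top 1 to 19 mm above slot_top.
- studs_b (a joint): The same for the strip at the rack's y = -50 mm. (Studs are fully out when no bracket presses on them.)
- cap_blue_mid (a point): Centre of the blue cap on the other strip (same build), not to be used.
- cone_big: large steel centring cone, 90 mm wide, 42 mm tall; bystander, origin at the middle of its underside
- cone_small: small dark centring cone, 64 mm wide, 36 mm tall; bystander, origin at the middle of its underside
- bracket_blue: short blue bracket of another kind, 104 mm long, 50 mm tall, not to be used; bystander, origin at the foot of its back face
- ring: aluminium spacer ring, 90 mm across, 14 mm thick; bystander, origin at the middle of its underside
- wing_nut: red wing nut, 87 mm over the wings, 30 mm tall; bystander, origin at the middle of its underside
- mallet: hammer lying on its side; bystander, origin at the middle of its underside
- spray: green bottle, 64 mm wide, 170 mm tall; bystander, origin at the middle of its underside
There are look-alikes about, which are no part of the job. There is more than one size of the bracket; the job needs the middle-sized.

How it is judged (in metres and radians):
On the way, in this order (a step that is already met when the one before it is completed fails the run):
1. the bracket's tabs are pressed into the top two slots of the yellow-capped strip, still raised (x of bracket_grip in the frame of cap_yellow_mid between -0.0555 and -0.051 m and y of bracket_grip in the frame of cap_yellow_mid between -0.003 and 0.003 m and angle between bracket_grip's own z axis and vertical below 0.06 rad and angle between the x axis of bracket_grip and the x axis of cap_yellow_mid, either way round below 0.08 rad and z of bracket_grip in the frame of cap_yellow_mid between -0.0385 and -0.03 m), for 0.05 s.
2. the bracket is pushed down until the hooks are home (x of bracket_grip in the frame of cap_yellow_mid between -0.0555 and -0.051 m and y of bracket_grip in the frame of cap_yellow_mid between -0.003 and 0.003 m and angle between bracket_grip's own z axis and vertical below 0.06 rad and angle between the x axis of bracket_grip and the x axis of cap_yellow_mid, either way round below 0.08 rad and z of bracket_grip in the frame of cap_yellow_mid between -0.061 and -0.0385 m and value of joint each of studs_a, studs_b below 0.0015 m), for 0.2 s.
At the end, for the whole second after the job is handed in: The red bracket hangs level and straight by both hooks in the yellow-capped strip's top two slots, plate within 2.5 mm of the strip, down on its stop (within about 1.5 mm) so that the spring studs are out in the plate's holes (pushed in under 1.5 mm), released and at rest (all of step 2 and linear speed of bracket below 0.01 m/s and contact force between bracket and the fingers below 0.05 N); the robot touches nothing.
It fails at once if more than 40 N between the bracket and the rack (contact force between bracket and rack above 40 N).
It fails at once if another loose thing on the bench is moved more than 30 mm (distance of any of cone_big, cone_small, bracket_blue, ring, wing_nut, mallet, spray from where it was at the start of the episode above 0.03 m).
It also fails if it takes over 58 s, if anything falls off the work surface, if the arm or the gripper's body presses on something with over 40 N, if the wrist force passes 120 N, or if a joint passes its speed limit or range.

## Robot

A 6-joint arm with a two-finger parallel gripper is mounted at the origin on the work surface. World frame = base frame: x ahead of the robot, y to its left, z up, the work surface at z = 0. Lengths are in mm, angles in rad, forces in N, time in s.
With the tool pointing down it reaches from about 250 to 850 mm from the base axis. Payload 12.5 kg.
Tool frame: the origin (TCP) lies at the centre of the arm's flange, where the gripper is bolted on; the fingertips stand 186 mm ahead of it and the grasp point (between the pads) lies 167 mm ahead of it; z points along the fingers, y is the direction in which the jaws open and shut (so a half turn about z gives the same grasp; the last joint's range is limited). The gripper opens to 93 mm and grips with 3 to 60 N. Pads are 15 mm wide; open, the fingers measure 128 mm over their backs; the gripper's body (75 mm by 188 mm) begins 65 mm behind the grasp point.
Start: joints at [1.139, 0.351, 1.652, -0, 1.139, -0.085], TCP at [186.908, 517.253, 404.733] pointing down, gripper open.
Joint ranges: [-2.75, 2.75], [-0.79, 2.1], [0.01, 2.65], [-1.57, 4.71], [0.07, 3.14], [-2.87, 2.87]. Speed limits (rad/s): [2.22, 2.22, 2.79, 3.14, 3.14, 3.14].

## Interface

Orientations are given as a unit quaternion [w, x, y, z].
In Python, from rig import env gives the robot as it stands. The module is installed in compiled form; this text tells all that it offers.
- The arm moves only by the shell command python3 -m inch 'ROWS' [FORCE]. ROWS is a JSON object of lists of equal length, an entry for each row: "xyz": the shift along the tool's x, y, z scaled (see below), a list of three; "delta_rot": the turn, a rotation vector about the tool's x, y, z scaled (see below), a list of three; "gripper": the opening, from 0 (shut) to 1 (fully open). In form: {"xyz": [[dx, dy, dz], ...], "delta_rot": [[rx, ry, rz], ...], "gripper": [gripper, ...]}. A call has 1 to 20 rows; each row shifts and turns the commanded pose from where the row before left it, along the tool's axes as they then stand; what a row does not reach is not made up. The controller multiplies each number of a shift by 0.05 m and each number of a turn by 0.5 rad. A row lasts 1/8 s, in which the tool goes at most 62.5 mm and 10.7 degrees, less where a joint would pass 70% of its speed; a pose out of reach is approached as far as the arm can. A call with a number of a shift or a turn outside -1 to 1 is refused whole. A call with a gripper value outside its range is refused whole. The fingers move at their own pace and stop on an object; FORCE is the grip in N (left out, the last holds). Time passes only in rows, so rows that do not move let the fingers close. It gives the time, the measured TCP pose, the force and the opening at its end, in the units of the state.
- env.sense(): the state, without advancing time (a new reading comes with each control period).
- env.get_image(name): name is "scene" or "top" or "wrist"; returns a dict with "img" (420x560x3 uint8, red, green, blue), "fx", "fy", "cx", "cy" (pixels), "k1" (the pictures are not rectified: a ray, as slopes to the right and down, at radius r is drawn at 1 + k1 r^2 times it, then the intrinsics apply), "T" (4x4, takes a point from camera to world coordinates). Camera axes: x right, y up, looking along -z (the intrinsics and any distortion apply to the point x, -y, -z); pixel columns grow to the right and rows downward; lengths in mm; the calibration is good to about 2 mm. A picture is of the moment at which its call begins. There is no depth.
- env.job_done(): hands the job in, once; it reports no verdict.
The state is a dict: "time": time; "joints": joint angles; "qd": joint speeds; "joint_efforts": joint torques, N m; "tcp_pos": TCP position; "orientation": TCP orientation; "ft_force": force on the tool from outside, world axes, zero at the start; "torque": the same for the moment, N m; "gripper_width": finger opening in mm.
Only numpy, scipy, OpenCV 4.12 (cv2) and the standard library are available. Lean on these libraries where they do the work, as an engineer would, in place of code of your own. Each camera call takes 0.05 s, during which the arm holds its last target.

## Working session

There is one attempt and no reset: what is moved stays moved. The work goes in short steps, Python scripts to look and compute and a shell command to move; the robot and the scene stay as the last step left them, time stands still between calls to the robot, and variables do not carry over. Pictures are saved under pics/ and viewed, and the job is handed in when it is done.

```bash
mkdir -p pics; cat > h.py <<'E'
import numpy as np, cv2
from rig import env
def grab(n,f=None):
    d=env.get_image(n)
    if f: cv2.imwrite('pics/'+f+'.png',d['img'][:,:,::-1])
    return d
E
python3 - <<'E'
from h import *
import pickle
D={}
for n in ['scene','top','wrist']:
    D[n]=grab(n,n+'0'); d=D[n]
    print(n,d['fx'],d['cx'],d['cy'],d['k1'],np.round(d['T'],3).tolist())
pickle.dump(D,open('d0.pkl','wb'))
print(env.sense())
E
```

```text
scene 474.0025512690541 276.65149002093875 211.04680575633068 -0.14909315183716734 [[0.896, -0.283, 0.343, 932.383], [0.444, 0.552, -0.706, -803.329], [0.01, 0.785, 0.62, 900.283], [0.0, 0.0, 0.0, 1.0]]
top 406.388023418013 280.51741728692184 212.90009220965283 -0.0025592682535826527 [[-0.025, 0.996, -0.089, 391.743], [-1.0, -0.024, 0.006, 35.829], [0.004, 0.089, 0.996, 1270.695], [0.0, 0.0, 0.0, 1.0]]
wrist 369.13061122770904 281.18105068347194 210.77128230263338 -0.08508866145543954 [[0.339, -0.908, -0.245, 119.83], [0.941, 0.327, 0.09, 542.501], [-0.001, -0.26, 0.965, 384.166], [0.0, 0.0, 0.0, 1.0]]
{'time': 0.15, 'joints': array([ 1.13941765e+00,  3.51086873e-01,  1.65223743e+00,  4.21995553e-06,
        1.13909857e+00, -8.46168059e-02]), 'qd': array([ 0.00108493, -0.00107569, -0.00117441, -0.00078323, -0.00075577,
        0.00067111]), 'joint_efforts': array([ 9.41735307e-04, -4.97465587e+01, -2.85346019e+01,  6.99556503e-02,
        2.45351088e-02, -6.82455880e-05]), 'tcp_pos': array([186.86535608, 517.18442247, 404.35412787]), 'orientation': array([-1.07766510e-04,  1.72514430e-01,  9.85006903e-01, -4.00884491e-04]), 'ft_force': array([-0.35487419, -0.54356769,  0.43130045]), 'torque': array([0.00328382, 0.05170875, 0.00174128]), 'gripper_width': 93.090743217432}
```

View pics/scene0.png

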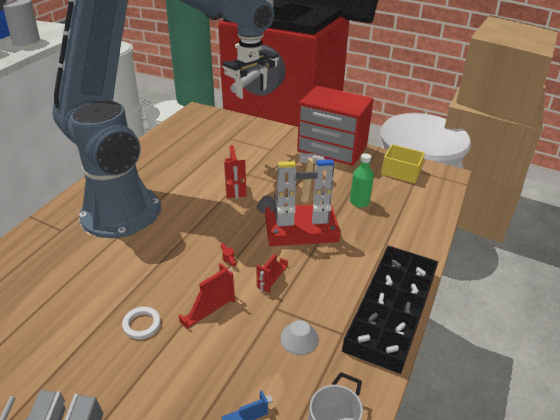

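View pics/top0.png

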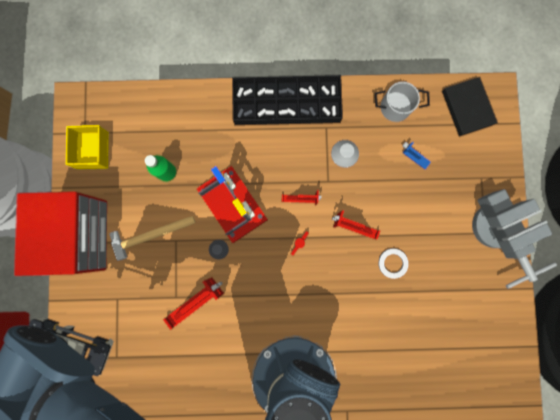

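View pics/wrist0.png

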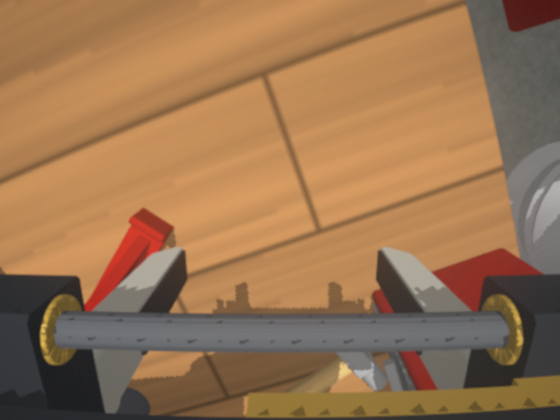

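```bash
python3 - <<'E'
import pickle,cv2
D=pickle.load(open('d0.pkl','rb'))
t=D['top']['img'][:,:,::-1]; s=D['scene']['img'][:,:,::-1]
cv2.imwrite('pics/c1.png',cv2.resize(t[150:270,190:390],None,fx=4,fy=4,interpolation=cv2.INTER_CUBIC)[:600])
cv2.imwrite('pics/c2.png',cv2.resize(s[140:340,170:370],None,fx=3,fy=3,interpolation=cv2.INTER_CUBIC))
E
```

```text
(no output)
```

View pics/c1.png

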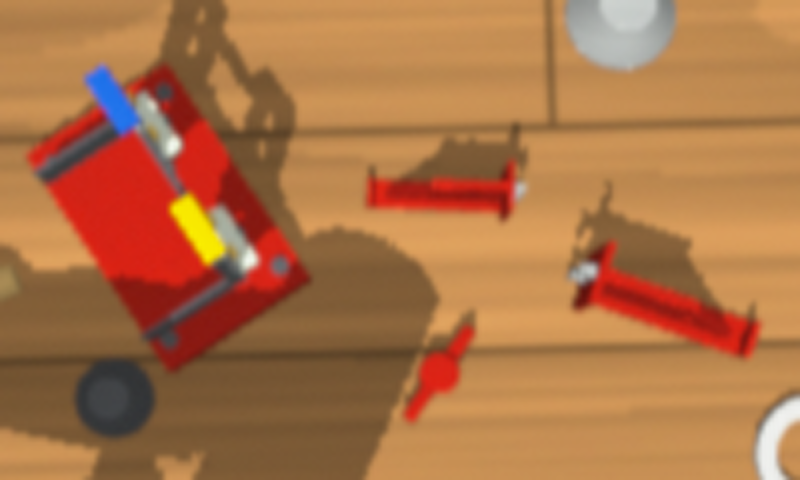

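View pics/c2.png

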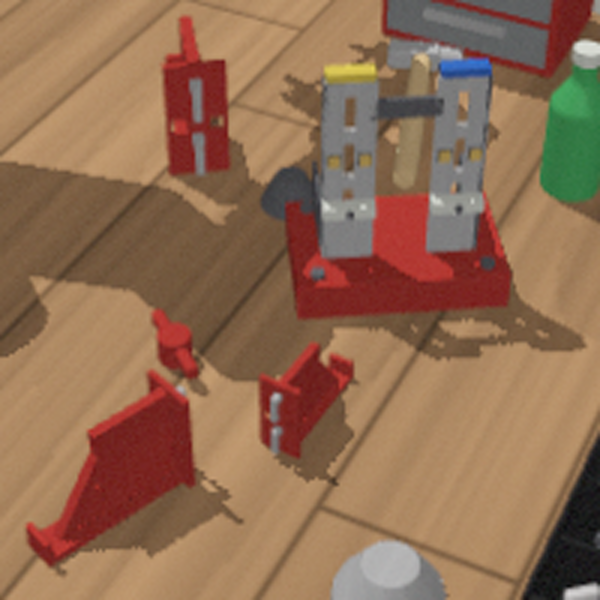

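```bash
cat >> h.py <<'E'
def ray(d,u,v):
    a=np.array([(u-d['cx'])/d['fx'],(v-d['cy'])/d['fy']]); p=a.copy()
    for _ in range(20): p=a/(1+d['k1']*(p@p))
    R=d['T'][:3,:3]; r=R@np.array([p[0],-p[1],-1.]); return d['T'][:3,3],r/np.linalg.norm(r)
def onz(d,u,v,z):
    o,r=ray(d,u,v); return o+r*(z-o[2])/r[2]
def tri(L):
    A=np.zeros((3,3));b=np.zeros(3)
    for d,u,v in L:
        o,r=ray(d,u,v); P=np.eye(3)-np.outer(r,r); A+=P;b+=P@o
    X=np.linalg.solve(A,b)
    return X,[np.linalg.norm(np.cross(X-ray(*l)[0],ray(*l)[1])) for l in L]
def proj(d,X):
    c=np.linalg.inv(d['T'])@np.append(X,1); p=np.array([c[0],-c[1]])/-c[2]
    p=p*(1+d['k1']*(p@p)); return p[0]*d['fx']+d['cx'],p[1]*d['fy']+d['cy']
E
python3 - <<'E'
from h import *
import pickle
D=pickle.load(open('d0.pkl','rb')); t=D['top'];s=D['scene']
T=lambda x,y:(t,190+(x+.5)/4-.5,150+(y+.5)/4-.5)
S=lambda x,y:(s,170+(x+.5)/3-.5,140+(y+.5)/3-.5)
for n,a,b in [('A plate +',T(578,305),S(150,375)),('A plate -',T(612,245),S(188,402)),('A lip1',T(757,322),S(60,550)),('A lip2',T(745,355),S(30,527)),
 ('B pl',T(510,215),S(262,378)),('B lip',T(370,170),S(350,360)),
 ('yel mid',T(198,229),S(350,71)),('blue',T(111,100),S(466,67))]:
    X,e=tri([a,b]); print(n,X.round(1),np.round(e,1))
cv2.imwrite('pics/c3.png',cv2.resize(t['img'][270:340,150:240,::-1],None,fx=8,fy=8,interpolation=cv2.INTER_CUBIC))
E
```

```text
A plate + [ 454.3 -127.9   88. ] [1.6 1.6]
A plate - [ 499.7 -150.7   98.7] [2. 2.]
A lip1 [ 446.9 -271.2   19.2] [4.9 4.9]
A lip2 [ 418.2 -262.7   21.7] [0.7 0.7]
B pl [526.3 -79.7  74.2] [2.4 2.4]
B lip [565.1  20.1  26.2] [2.4 2.4]
yel mid [501.9 134.4 242.5] [0.5 0.5]
blue [586.9 189.1 240.6] [0.8 0.8]
```

View pics/c3.png

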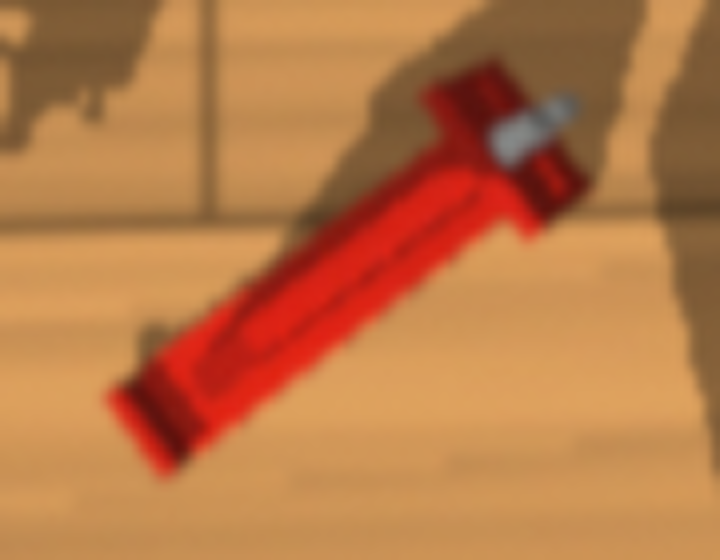

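Candidates in the top view (u, v), going by length and height:
- **(195, 303):** about 180 mm long, so the large bracket.
- **(300, 198):** about 110 mm long and 75 mm tall, so the small bracket.
- **(357, 225):** about 137 mm long and 95 mm tall with two tabs, so the middle one. This is my choice.
- **(300, 242):** the wing nut.

In crop c2 the chosen bracket shows its plate at scene (225, 270) and its lip at (183, 318). The yellow strip is at scene (286, 165). Next I'll hover behind the bracket for a close check.

```bash
python3 -m inch '{"xyz":[[-0.582,-0.742,0],[-0.582,-0.742,0],[-0.582,-0.742,0],[-0.582,-0.742,0],[-0.582,-0.742,0],[-0.582,-0.742,0],[-0.582,-0.742,0],[-0.582,-0.742,0],[-0.582,-0.742,0],[-0.582,-0.742,0],[-0.582,-0.742,0],[-0.582,-0.742,0],[-0.582,-0.742,0],[-0.582,-0.742,0],[-0.582,-0.742,0],[-0.582,-0.742,0],[-0.582,-0.742,0]],"delta_rot":[[0,0,0],[0,0,0],[0,0,0],[0,0,0],[0,0,0],[0,0,0],[0,0,0],[0,0,0],[0,0,0],[0,0,0],[0,0,0],[0,0,0],[0,0,0],[0,0,0],[0,0,0],[0,0,0],[0,0,0]],"gripper":[1,1,1,1,1,1,1,1,1,1,1,1,1,1,1,1,1]}'
python3 -m inch '{"xyz":[[0,0,0],[0,0,0],[0,0,0],[0,0,0],[0,0,0],[0,0,0],[0,0,0],[0,0,0],[0,0,0],[0,0,0],[0,0,0],[0,0,0]],"delta_rot":[[0,0,0.318],[0,0,0.318],[0,0,0.318],[0,0,0.318],[0,0,0.318],[0,0,0.318],[0,0,0.318],[0,0,0.318],[0,0,0.318],[0,0,0.318],[0,0,0],[0,0,0]],"gripper":[1,1,1,1,1,1,1,1,1,1,1,1]}'
python3 - <<'E'
from h import *
import pickle
d=grab('wrist','wrist1');t=grab('top','top1');s=grab('scene','scene1'); pickle.dump(dict(wrist=d,top=t,scene=s),open('d1.pkl','wb'))
E
```

```text
time: 2.28
tcp_pos: [438.0, -245.6, 404.6]
orientation: [-0.0, 0.173, 0.985, 0.0]
ft_force: [-0.4, 0.6, 0.4]
gripper_width: 93.0
time: 3.78
tcp_pos: [437.8, -244.0, 404.6]
orientation: [-0.0, 0.823, 0.568, -0.0]
ft_force: [-0.1, 0.7, -0.5]
gripper_width: 93.2
```

View pics/wrist1.png

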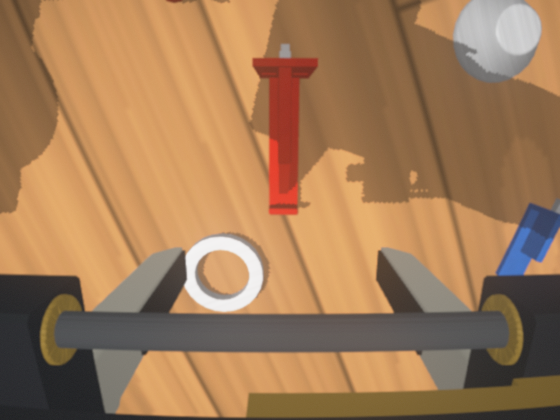

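View pics/scene1.png

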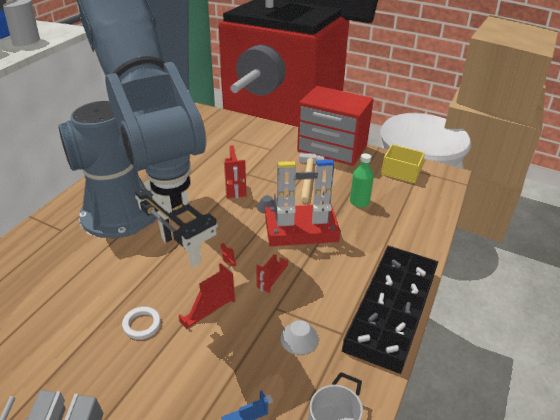

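```bash
python3 - <<'E'
from h import *
import pickle
d=pickle.load(open('d1.pkl','rb'))['wrist']
im=d['img'][:,:,::-1]
cv2.imwrite('pics/c4.png',cv2.resize(im[35:225,235:335],None,fx=3,fy=3,interpolation=cv2.INTER_CUBIC))
hsv=cv2.cvtColor(d['img'],cv2.COLOR_RGB2HSV)
m=(((hsv[...,0]<8)|(hsv[...,0]>172))&(hsv[...,1]>170)).astype(np.uint8)
m[:40]=0
for v in range(52,222,4):
    u=np.flatnonzero(m[v,230:340])+230
    if len(u): print(v,u.min(),u.max(),np.round(im[v,u[len(u)//2]]))
E
```

```text
60 253 316 [ 38  55 159]
64 253 317 [ 41  55 159]
68 257 314 [ 37  53 135]
72 259 310 [ 41  55 156]
76 268 307 [ 40  55 158]
80 270 298 [ 41  55 158]
84 270 298 [ 40  55 158]
88 270 298 [ 42  55 158]
92 270 298 [ 40  54 157]
96 270 298 [ 41  54 157]
100 270 298 [ 41  55 156]
104 269 298 [ 40  54 155]
108 270 298 [ 38  53 155]
112 270 298 [ 39  53 156]
116 270 298 [ 42  54 157]
120 270 298 [ 40  54 156]
124 270 297 [ 37  54 156]
128 270 297 [ 38  52 154]
132 270 297 [ 40  54 154]
136 270 297 [ 38  54 156]
140 269 297 [ 41  56 159]
144 269 297 [ 41  57 159]
148 269 297 [ 42  55 158]
152 269 297 [ 37  55 157]
156 269 297 [ 40  57 158]
160 269 297 [ 40  58 158]
164 269 297 [ 44  60 170]
168 269 297 [ 44  60 178]
172 269 297 [ 44  62 179]
176 269 296 [ 44  62 180]
180 269 296 [ 42  61 178]
184 269 297 [ 43  63 180]
188 269 297 [ 46  65 180]
192 269 297 [ 47  66 183]
196 269 297 [ 48  69 228]
200 270 297 [ 51  71 230]
204 270 296 [ 49  66 158]
208 270 296 [ 49  68 181]
212 269 296 [ 52  72 229]
```

View pics/c4.png

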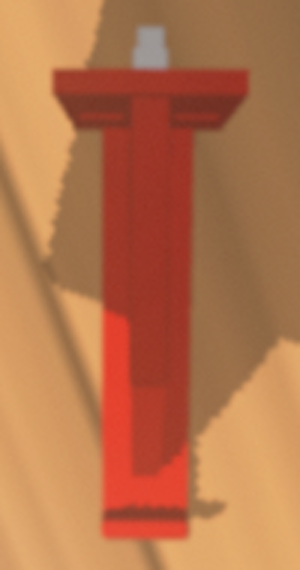

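```bash
python3 - <<'E'
from h import *
import pickle
d=pickle.load(open('d1.pkl','rb'))['wrist']
a=onz(d,252.3,58,100);b=onz(d,317.6,58,100)
l1=onz(d,268.8,214,26);l2=onz(d,297,214,26)
print(a,b,np.linalg.norm(a-b),l1,l2,np.linalg.norm(l1-l2))
# arm sides at z=8
for u in (269.5,298.5): print('arm',onz(d,u,85,8))
e1=onz(d,268.8,190,8);e2=onz(d,297.2,190,8); f1=onz(d,269.7,90,8);f2=onz(d,298.6,90,8)
pm=(a+b)/2; lm=(l1+l2)/2
v=(pm-lm)[:2]; print('len',np.linalg.norm(v),'yaw',np.degrees(np.arctan2(v[1],v[0])))
w=(a-b)[:2]; print('plate normal yaw',np.degrees(np.arctan2(w[1],w[0]))-90)
w=((f1+f2)/2-(e1+e2)/2); print('arm yaw',np.degrees(np.arctan2(w[1],w[0])),np.linalg.norm(e1-e2))
yaw=np.arctan2(v[1],v[0]);x=np.array([np.cos(yaw),np.sin(yaw)])
print('grip from plate',pm[:2]-47*x,'from lip',lm[:2]+93*x)
s=env.sense();q=s['orientation'];print(s['tcp_pos'],np.degrees(2*np.arctan2(q[2],q[1])))
E
```

```text
[ 458.02278156 -132.35415618  100.        ] [ 502.52684649 -149.16834871  100.        ] 47.574456022561186 [ 416.94615486 -265.00173588   26.        ] [ 443.544541   -275.07442907   26.        ] 28.441752637552185
arm [ 462.48634158 -147.78219092    8.        ]
arm [ 488.98164262 -157.80121036    8.        ]
len 138.61979029757532 yaw 68.84381967662205
plate normal yaw 69.30280775363718
arm yaw 68.68015369934558 29.569351897349456
grip from plate [ 463.31197704 -184.59345705] from lip [ 463.81011049 -183.30627335]
[ 437.78107149 -244.03946231  404.71971732] 69.1289136536405
```

```bash
python3 -m inch '{"xyz":[[0.63,0.026,0],[0.63,0.026,0],[0,0,0.6],[0,0,0.6],[0,0,0.6],[0,0,0.6],[0,0,0.6],[0,0,0.234],[0,0,0],[0,0,0]],"delta_rot":[[0,0,0],[0,0,0],[0,0,0],[0,0,0],[0,0,0],[0,0,0],[0,0,0],[0,0,0],[0,0,0],[0,0,0]],"gripper":[1,1,1,1,1,1,1,1,1,1]}'
python3 - <<'E'
from h import *
grab('wrist','wrist2')
E
```

```text
time: 5.18
tcp_pos: [463.1, -186.3, 244.0]
orientation: [0.001, 0.824, 0.567, 0.0]
ft_force: [-0.7, 0.7, -0.7]
gripper_width: 92.9
```

View pics/wrist2.png

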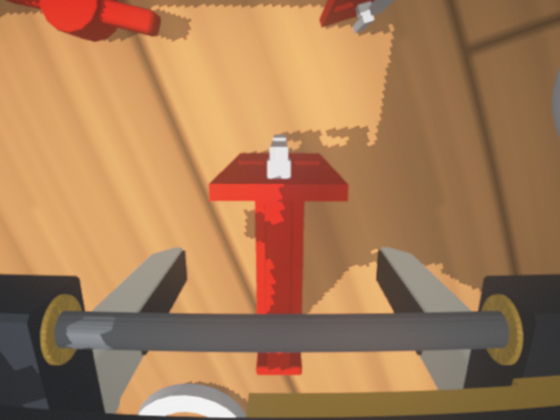

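The bracket's web sits centred between the fingers (web at u≈280, plate edge at v≈190, tab at (279, 160)). Now I'll close.

```bash
python3 -m inch '{"xyz":[[0,0,0],[0,0,0],[0,0,0],[0,0,0],[0,0,0],[0,0,0],[0,0,0],[0,0,0]],"delta_rot":[[0,0,0],[0,0,0],[0,0,0],[0,0,0],[0,0,0],[0,0,0],[0,0,0],[0,0,0]],"gripper":[0,0,0,0,0,0,0,0]}' 50
python3 - <<'E'
from h import *
grab('wrist','wrist3'); print(env.sense()['torque'])
E
```

```text
time: 6.22
tcp_pos: [462.8, -186.1, 243.0]
orientation: [-0.0, 0.824, 0.567, -0.0]
ft_force: [0.7, -0.8, -0.7]
gripper_width: 17.4
[-0.11635853  0.08406732  0.00944015]
```

View pics/wrist3.png

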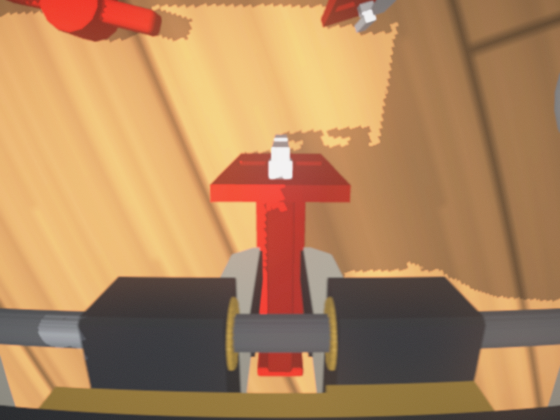

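```bash
python3 -m inch '{"xyz":[[0,0,0],[0,0,0],[0,0,0],[0,0,0]],"delta_rot":[[0,0,0],[0,0,0],[0,0,0],[0,0,0]],"gripper":[0,0,0,0]}' 50
python3 - <<'E'
from h import *
import pickle
d=grab('wrist','wrist4'); print(env.sense()['torque'])
pickle.dump(d,open('d4.pkl','wb'))
hsv=cv2.cvtColor(d['img'],cv2.COLOR_RGB2HSV)
m=(((hsv[...,0]<8)|(hsv[...,0]>172))&(hsv[...,1]>170)).astype(np.uint8)
for v in range(176,212,3):
    u=np.flatnonzero(m[v,190:370])+190
    print(v,u.min(),u.max())
for u in (215,230,245,315,330,345):
    v=np.flatnonzero(m[140:215,u])+140; print(u,v.min(),v.max())
E
```

```text
time: 6.78
tcp_pos: [462.7, -186.1, 243.0]
orientation: [-0.0, 0.824, 0.567, -0.0]
ft_force: [-1.0, 0.5, -1.5]
gripper_width: 10.2
[-0.09756022  0.09620271  0.01092634]
176 222 341
179 219 343
182 216 347
185 212 350
188 212 350
191 212 350
194 212 350
197 212 350
200 212 350
203 257 305
206 258 304
209 257 305
215 183 201
230 167 201
245 161 201
315 162 201
330 168 201
345 181 201
```

```bash
python3 - <<'E'
from h import *
import pickle
d=pickle.load(open('d4.pkl','rb'))
s=env.sense();q=s['orientation'];al=2*np.arctan2(q[2],q[1]);print(np.degrees(al))
x=np.array([np.cos(al),np.sin(al)]);y=np.array([np.sin(al),-np.cos(al)])
for u,v in [(211.5,184),(350.5,184),(211.5,201.7),(350.5,201.7)]:
    p=onz(d,u,v,100); r=p[:2]-s['tcp_pos'][:2]; print(p.round(1),'tool',(r@x).round(1),(r@y).round(1))
# rack : initial images
D=pickle.load(open('d0.pkl','rb'));D1=pickle.load(open('d1.pkl','rb'))
for n,dd in (('t0',D['top']),('t1',D1['top']),('s0',D['scene']),('s1',D1['scene'])):
    h=cv2.cvtColor(dd['img'],cv2.COLOR_RGB2HSV)
    for c,lo,hi in (('Y',24,34),('B',105,125)):
        m=((h[...,0]>=lo)&(h[...,0]<=hi)&(h[...,1]>150)&(h[...,2]>120)).astype(np.uint8)
        k,_,st,ce=cv2.connectedComponentsWithStats(m)
        for i in range(1,k):
            if 30<st[i,4]<1000:
                cs,_=cv2.findContours((_==i).astype(np.uint8) if 0 else m,cv2.RETR_EXTERNAL,cv2.CHAIN_APPROX_NONE)
                print(n,c,st[i],ce[i].round(2))
E
python3 - <<'E'
import pickle,cv2
D=pickle.load(open('d1.pkl','rb'))
cv2.imwrite('pics/c5.png',cv2.resize(D['top']['img'][160:250,190:275,::-1],None,fx=6,fy=6,interpolation=cv2.INTER_CUBIC))
cv2.imwrite('pics/c6.png',cv2.resize(D['scene']['img'][150:245,260:345,::-1],None,fx=6,fy=6,interpolation=cv2.INTER_CUBIC))
E
```

```text
69.02885773728117
[ 458.7 -131.7  100. ] tool 49.4 -23.3
[ 502.7 -148.6  100. ] tool 49.4 23.9
[ 456.2 -137.4  100. ] tool 43.2 -23.6
[ 500.8 -154.4  100. ] tool 43.2 24.2
t0 Y [233 199  14  17 103] [239.38 206.87]
t0 B [404 145  25  23 202] [416.32 156.88]
t0 B [212 167  12  16  86] [217.7  174.76]
t1 Y [233 199  14  17 107] [239.16 206.81]
t1 B [406 150  23  18 158] [418.54 158.84]
t1 B [212 167  12  16  85] [217.75 174.79]
s0 Y [278 161  17   6  80] [286.66 164.  ]
s0 B [317 160  17   5  79] [325.13 162.14]
s0 B [222 391  45  29 223] [242.85 409.83]
s1 Y [279 162  16   5  60] [286.83 164.33]
s1 B [ 0 11  5  8 32] [ 1.62 14.25]
s1 B [317 160  17   5  79] [325.13 162.14]
s1 B [222 403  32  17 157] [236.1  413.81]
```

View pics/c5.png

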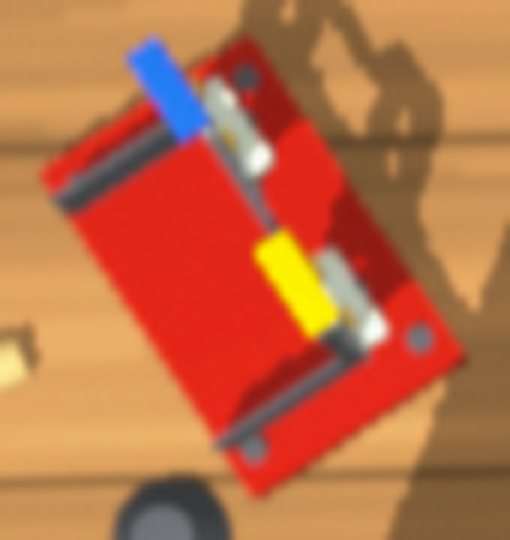

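View pics/c6.png

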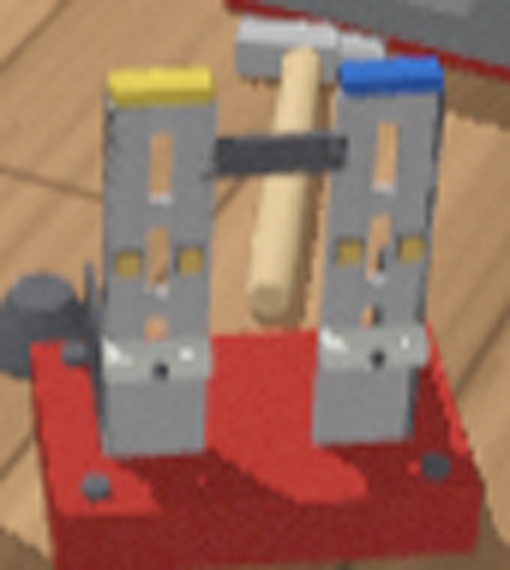

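```bash
python3 -m inch '{"xyz":[[0,0,-0.1],[0,0,-0.3],[0,0,-0.6],[0,0,-0.6],[0,0,-0.6],[0,0,-0.6],[0,0,-0.2],[0.3,0.028,0],[0.6,0.0565,0],[0.6,0.0565,0],[0.6,0.0565,0],[0.6,0.0565,0],[0.6,0.0565,0],[0.6,0.0565,0],[0.6,0.0565,0],[0.6,0.0565,0],[0.3,0.028,0]],"delta_rot":[[0,0,0],[0,0,0],[0,0,0],[0,0,0],[0,0,0],[0,0,0],[0,0,0],[0,0,0],[0,0,0],[0,0,0],[0,0,0],[0,0,0],[0,0,0],[0,0,0],[0,0,0],[0,0,0],[0,0,0]],"gripper":[0,0,0,0,0,0,0,0,0,0,0,0,0,0,0,0,0]}' 50
python3 -m inch '{"xyz":[[0,0,0],[0,0,0],[0,0,0],[0,0,0],[0,0,0],[0,0,0],[0,0,0],[0,0,0],[0,0,0]],"delta_rot":[[0,0,-0.2],[0,0,-0.313],[0,0,-0.313],[0,0,-0.313],[0,0,-0.313],[0,0,-0.313],[0,0,-0.113],[0,0,0],[0,0,0]],"gripper":[0,0,0,0,0,0,0,0,0]}' 50
python3 - <<'E'
from h import *
import pickle
d=grab('wrist','wrist5');pickle.dump((d,env.sense()),open('d5.pkl','wb'));grab('scene','scene5')
s=env.sense();print(s['orientation'],s['ft_force'],s['torque'],s['gripper_width'],s['joints'])
E
```

```text
time: 8.95
tcp_pos: [583.3, 58.8, 391.5]
orientation: [-0.001, 0.824, 0.567, -0.001]
ft_force: [-0.6, 0.0, -3.4]
gripper_width: 9.6
time: 10.07
tcp_pos: [583.0, 56.9, 392.6]
orientation: [-0.0, 0.479, 0.878, -0.0]
ft_force: [0.3, 1.3, -3.1]
gripper_width: 9.9
[-1.48926631e-04  4.78867840e-01  8.77886988e-01 -8.43082222e-05] [ 0.53693016  0.25868877 -3.2437196 ] [-0.08755729  0.00458768  0.03200288] 9.538071340707557 [ 1.78370574e-02  4.27606000e-01  1.56881902e+00  7.80544210e-07
  1.14550990e+00 -5.54230344e-01]
```

View pics/wrist5.png

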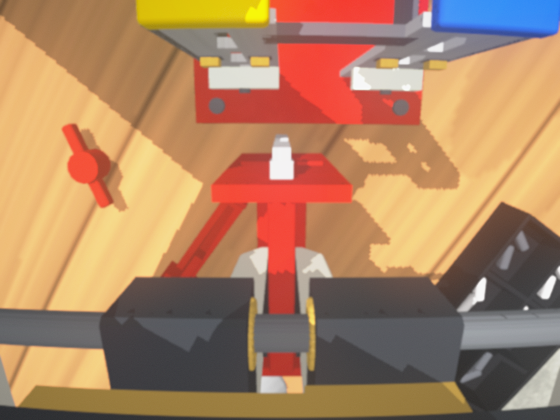

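View pics/scene5.png

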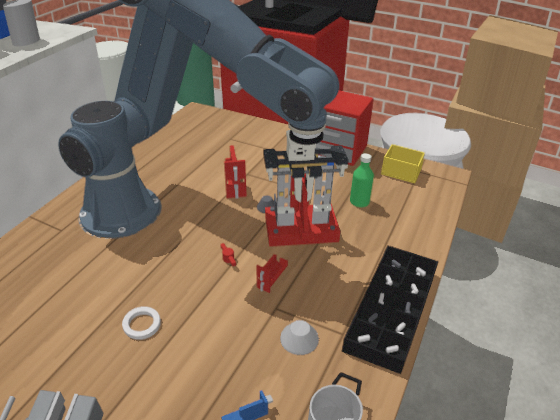

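```bash
python3 - <<'E'
from h import *
import pickle
d,s=pickle.load(open('d5.pkl','rb'))
cv2.imwrite('pics/c7.png',cv2.resize(d['img'][0:130,120:320,::-1],None,fx=4,fy=4,interpolation=cv2.INTER_CUBIC))
E
```

```text
(no output)
```

View pics/c7.png

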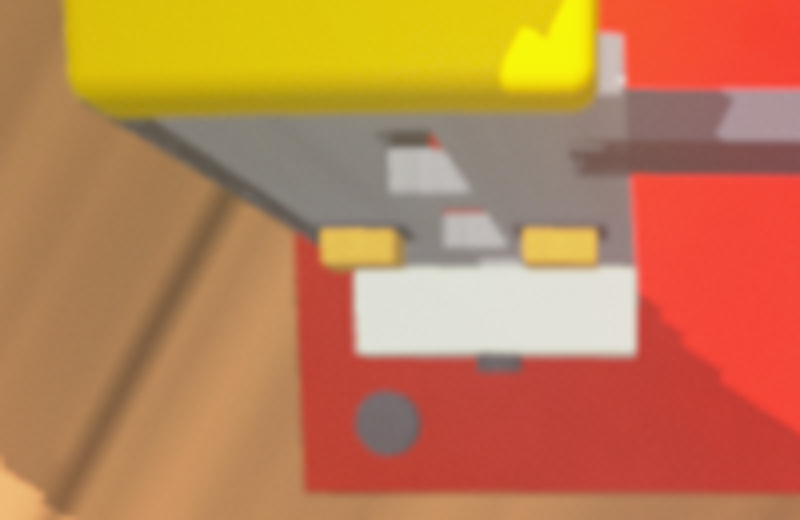

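```bash
python3 -m inch '{"xyz":[[-0.25,-0.26,0],[-0.25,-0.26,0],[0,0,0],[0,0,0]],"delta_rot":[[0,0,0],[0,0,0],[0,0,0],[0,0,0]],"gripper":[0,0,0,0]}' 50
python3 - <<'E'
from h import *
import pickle
d=grab('wrist','wrist6');pickle.dump((d,env.sense()),open('d6.pkl','wb'))
E
python3 -m inch '{"xyz":[[0,0,-0.5],[0,0,-0.5],[0,0,0],[0,0,0]],"delta_rot":[[0,0,0],[0,0,0],[0,0,0],[0,0,0]],"gripper":[0,0,0,0]}' 50
python3 - <<'E'
from h import *
import pickle
d=grab('wrist','wrist7');pickle.dump((d,env.sense()),open('d7.pkl','wb'))
for i in (6,7):
    d,s=pickle.load(open(f'd{i}.pkl','rb'))
    cv2.imwrite(f'pics/c8_{i}.png',cv2.resize(d['img'][0:200,180:380,::-1],None,fx=3,fy=3,interpolation=cv2.INTER_CUBIC))
E
```

```text
time: 10.68
tcp_pos: [574.8, 21.5, 393.1]
orientation: [0.0, 0.479, 0.878, 0.0]
ft_force: [-0.3, -0.2, -2.6]
gripper_width: 9.9
time: 11.22
tcp_pos: [574.7, 22.0, 441.9]
orientation: [-0.001, 0.478, 0.878, -0.0]
ft_force: [-0.2, 0.8, -3.0]
gripper_width: 9.9
```

View pics/c8_6.png

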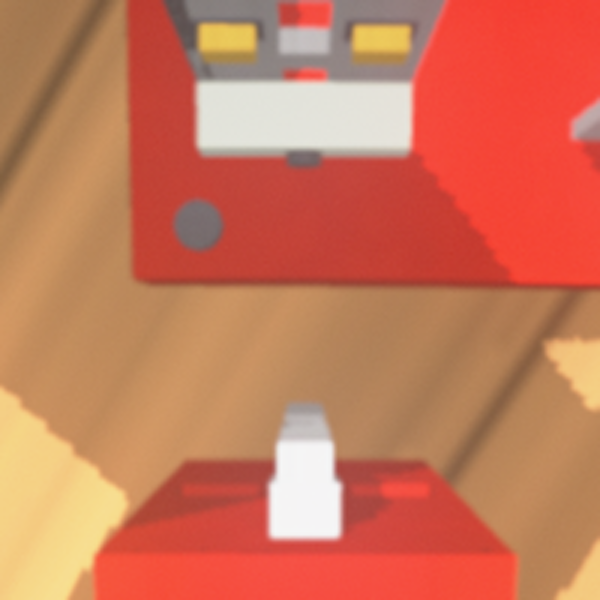

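View pics/c8_7.png

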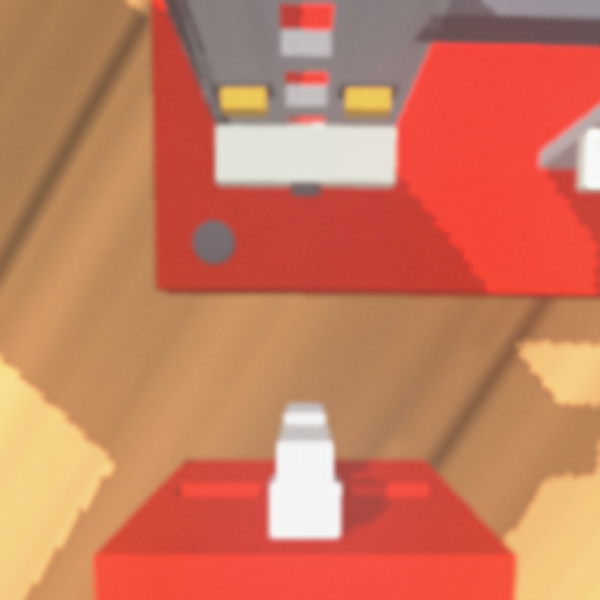

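```bash
python3 -m inch '{"xyz":[[0.4,0,0],[0.4,0,0],[0,0,0],[0,0,0]],"delta_rot":[[0,0,0],[0,0,0],[0,0,0],[0,0,0]],"gripper":[0,0,0,0]}' 50
python3 - <<'E'
from h import *
import pickle
d=grab('wrist','wrist8');pickle.dump((d,env.sense()),open('d8.pkl','wb'))
cv2.imwrite(f'pics/c9.png',cv2.resize(d['img'][0:200,180:380,::-1],None,fx=3,fy=3,interpolation=cv2.INTER_CUBIC))
E
```

```text
time: 11.78
tcp_pos: [553.0, 55.7, 443.2]
orientation: [0.0, 0.478, 0.878, 0.0]
ft_force: [0.3, -0.6, -1.2]
gripper_width: 9.7
```

View pics/c9.png

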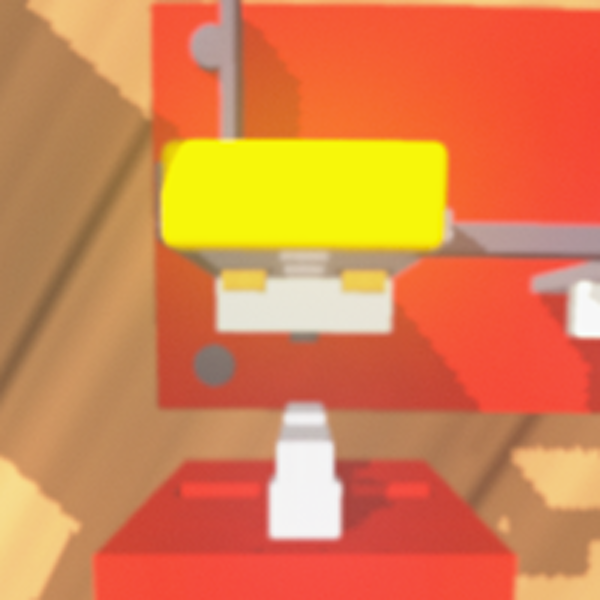

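```bash
python3 - <<'E'
from h import *
import pickle
d,s=pickle.load(open('d8.pkl','rb')); d5,s5=pickle.load(open('d5.pkl','rb'))
q=s['orientation'];al=2*np.arctan2(q[2],q[1]);print('tool yaw',np.degrees(al))
x=np.array([np.cos(al),np.sin(al)]);y=np.array([np.sin(al),-np.cos(al)])
C=lambda a,b:(180+(a+.5)/3-.5,(b+.5)/3-.5)
h=cv2.cvtColor(d['img'],cv2.COLOR_RGB2HSV)
m=((h[...,0]>=22)&(h[...,0]<=34)&(h[...,1]>190)&(h[...,2]>150)).astype(np.uint8)
k,lab,st,ce=cv2.connectedComponentsWithStats(m); i=1+np.argmax(st[1:,4]); print(st[i],ce[i])
for z in (225,230,235,240,245):
    L=onz(d,*C(161,195),z);R=onz(d,*C(447,195),z);F=onz(d,*C(304,249),z);B=onz(d,*C(304,140),z)
    g=lambda p:((p[:2]-s['tcp_pos'][:2])@x,(p[:2]-s['tcp_pos'][:2])@y)
    # wrist5 corners
    L5=onz(d5,120+67/4,60/4,z);R5=onz(d5,120+598/4,60/4,z)
    g5=lambda p:((p[:2]-s5['tcp_pos'][:2])@x,(p[:2]-s5['tcp_pos'][:2])@y)
    print(z,'w8',np.linalg.norm(R-L).round(1),np.linalg.norm(F-B).round(1),'w5',np.linalg.norm(R5-L5).round(1),'centre world',((F+B)/2)[:2].round(1),((L+R)/2)[:2].round(1),'tool x',g((F+B)/2)[0],'y',g((L+R)/2)[1], 'w5 mid',((L5+R5)/2)[:2], g((L5+R5)/2)[1])
def ang(p,q,z):
    P=onz(d,*C(*p),z);Q=onz(d,*C(*q),z);w=(Q-P)[:2];return np.degrees(np.arctan2(w@x,w@y))
print('slope (x per y) deg: cap',ang((190,140),(430,142),240),ang((180,247),(430,249),240),'foot',ang((158,407),(600,412),35),'stop',ang((217,331),(392,331),70),'plate',ang((97,553),(513,552),299-24))
E
```

```text
tool yaw 122.84393944115527
[ 234   46   95   38 3380] [280.85828402  64.23846154]
225 w8 48.5 17.8 w5 49.9 centre world [501.9 136.7] [501.8 136.8] tool x 96.08438640152255 y 1.0132067074238411 w5 mid [500.67104309 132.60146439] -2.2409096123492915
230 w8 47.3 17.3 w5 48.2 centre world [502.2 136.2] [502.2 136.3] tool x 95.4929701235266 y 1.015254490724087 w5 mid [502.16523499 132.11951789] -1.2469478716385465
235 w8 46.1 16.9 w5 46.5 centre world [502.5 135.7] [502.5 135.8] tool x 94.90155384553064 y 1.01730227402434 w5 mid [503.65942689 131.6375714 ] -0.25298613092776745
240 w8 44.8 16.4 w5 44.8 centre world [502.9 135.2] [502.8 135.3] tool x 94.31013756753467 y 1.019350057324593 w5 mid [505.15361879 131.1556249 ] 0.7409756097829691
245 w8 43.6 16.0 w5 43.1 centre world [503.2 134.7] [503.1 134.8] tool x 93.71872128953873 y 1.0213978406248392 w5 mid [506.64781069 130.67367841] 1.7349373504937635
slope (x per y) deg: cap -0.3759226651174924 -0.3831622878018792 foot -0.44838174001348086 stop 0.05765342750676917 plate 0.196122669140151
```

```bash
python3 -m inch '{"xyz":[[0,0,0],[0,-0.004,0.3],[0,0,0.5],[0,0,0.5],[0,0,0.14],[0.2,0,0],[0.2,0,0],[0.08,0,0],[0,0,0],[0,0,0]],"delta_rot":[[0,0,0.02],[0,0,0],[0,0,0],[0,0,0],[0,0,0],[0,0,0],[0,0,0],[0,0,0],[0,0,0],[0,0,0]],"gripper":[0,0,0,0,0,0,0,0,0,0]}' 50
python3 - <<'E'
from h import *
import pickle
d=grab('wrist','wrist9');pickle.dump((d,env.sense()),open('d9.pkl','wb'))
sc=grab('scene','scene9')
cv2.imwrite(f'pics/c10.png',cv2.resize(d['img'][0:220,180:380,::-1],None,fx=3,fy=2.7,interpolation=cv2.INTER_CUBIC))
cv2.imwrite(f'pics/c11.png',cv2.resize(sc['img'][140:250,240:360,::-1],None,fx=5,fy=5,interpolation=cv2.INTER_CUBIC))
s=env.sense();q=s['orientation'];print(s['tcp_pos'],np.degrees(2*np.arctan2(q[2],q[1])),s['ft_force'],s['torque'])
E
```

```text
time: 13.08
tcp_pos: [540.2, 75.5, 371.3]
orientation: [0.0, 0.483, 0.876, 0.0]
ft_force: [1.2, -0.1, -2.6]
gripper_width: 9.8
[540.24510982  75.43513424 371.1183337 ] 122.24497198932035 [ 0.17536062 -1.20238195 -2.69388239] [-0.06475307 -0.01824652 -0.03821607]
```

View pics/c10.png

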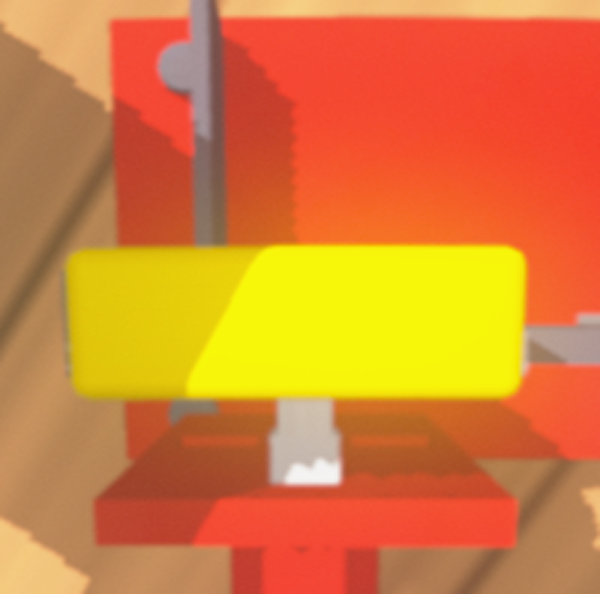

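View pics/c11.png

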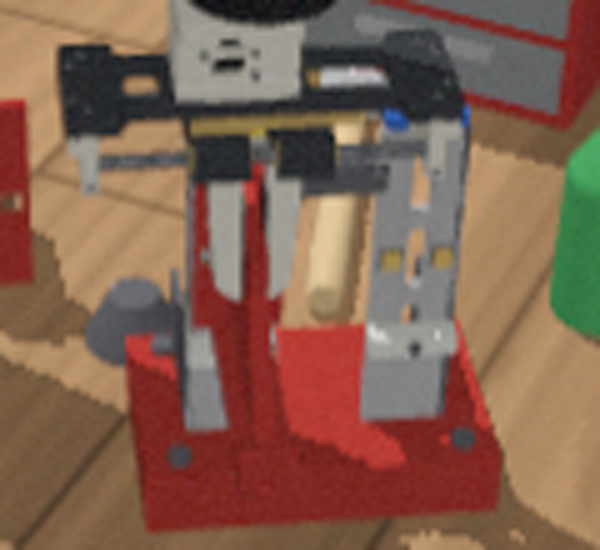

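```bash
python3 - <<'E'
from h import *
import pickle
d,s=pickle.load(open('d9.pkl','rb'))
q=s['orientation'];al=2*np.arctan2(q[2],q[1])
x=np.array([np.cos(al),np.sin(al)]);y=np.array([np.sin(al),-np.cos(al)])
C=lambda a,b:(180+(a+.5)/3-.5,(b+.5)/2.7-.5)
def g(a,b,z):
    r=onz(d,*C(a,b),z)[:2]-s['tcp_pos'][:2]; return np.round([r@x,r@y],2)
for z in (238,240,243,246): print(z,'cap',g(67,320,z),g(526,320,z),g(300,246,z),g(300,397,z))
zt=s['tcp_pos'][2]-143
for z in (zt,zt-1.5): print('plate',g(96,498,z),g(516.5,498,z),g(306,547,z))
print('tab', g(269,480,zt-12),g(341,480,zt-12))
E
```

```text
238 cap [ 70.61 -22.61] [70.63 23.28] [78.44  0.69] [62.03  0.69]
240 cap [ 70.64 -22.19] [70.66 22.89] [78.33  0.7 ] [62.21  0.7 ]
243 cap [ 70.69 -21.56] [70.71 22.3 ] [78.17  0.71] [62.49  0.71]
246 cap [ 70.74 -20.93] [70.75 21.71] [78.01  0.72] [62.77  0.72]
plate [ 48.56 -22.45] [48.59 25.16] [42.22  1.33]
plate [ 48.27 -22.73] [48.3  25.46] [41.85  1.34]
tab [48.72 -3.22] [48.73  5.66]
```

```bash
python3 -m inch '{"xyz":[[0,-0.018,0],[0.04,0,0],[0.02,0,0],[0.02,0,0],[0,0,0]],"delta_rot":[[0,0,0],[0,0,0],[0,0,0],[0,0,0],[0,0,0]],"gripper":[0,0,0,0,0]}' 50
python3 -m inch '{"xyz":[[0.02,0,0],[0.01,0,0],[0.01,0,0],[0,0,0]],"delta_rot":[[0,0,0],[0,0,0],[0,0,0],[0,0,0]],"gripper":[0,0,0,0]}' 50
python3 -m inch '{"xyz":[[0.01,0,0],[0.01,0,0],[0,0,0]],"delta_rot":[[0,0,0],[0,0,0],[0,0,0]],"gripper":[0,0,0]}' 50
```

```text
time: 13.8
tcp_pos: [537.2, 78.6, 371.0]
orientation: [-0.0, 0.483, 0.876, -0.0]
ft_force: [-0.2, 0.3, -3.1]
gripper_width: 9.8
time: 14.3
tcp_pos: [536.2, 80.2, 371.0]
orientation: [-0.0, 0.483, 0.876, -0.0]
ft_force: [-0.4, -0.3, -3.2]
gripper_width: 9.6
time: 14.68
tcp_pos: [535.6, 81.0, 371.1]
orientation: [0.0, 0.483, 0.876, 0.0]
ft_force: [0.2, 0.2, -2.8]
gripper_width: 9.8
```

```bash
python3 -m inch '{"xyz":[[0.01,0,0],[0.01,0,0],[0,0,0]],"delta_rot":[[0,0,0],[0,0,0],[0,0,0]],"gripper":[0,0,0]}' 50
python3 -m inch '{"xyz":[[0.01,0,0],[0.01,0,0],[0,0,0]],"delta_rot":[[0,0,0],[0,0,0],[0,0,0]],"gripper":[0,0,0]}' 50
python3 - <<'E'
from h import *
import pickle
d=grab('wrist','wrist10');pickle.dump((d,env.sense()),open('d10.pkl','wb'))
cv2.imwrite(f'pics/c12.png',cv2.resize(d['img'][60:220,180:380,::-1],None,fx=3,fy=3,interpolation=cv2.INTER_CUBIC))
s=env.sense();print(s['tcp_pos'],s['ft_force'],s['torque'])
E
```

```text
time: 15.05
tcp_pos: [535.1, 81.9, 371.0]
orientation: [-0.0, 0.483, 0.876, -0.0]
ft_force: [0.5, -0.1, -2.7]
gripper_width: 9.5
time: 15.42
tcp_pos: [534.6, 82.7, 371.0]
orientation: [0.0, 0.483, 0.876, -0.0]
ft_force: [-0.9, -0.1, -2.2]
gripper_width: 10.0
[534.57608373  82.72720923 371.02329114] [-0.26648439  0.52230559 -2.36463813] [-0.01784494  0.05000333  0.02327699]
```

View pics/c12.png

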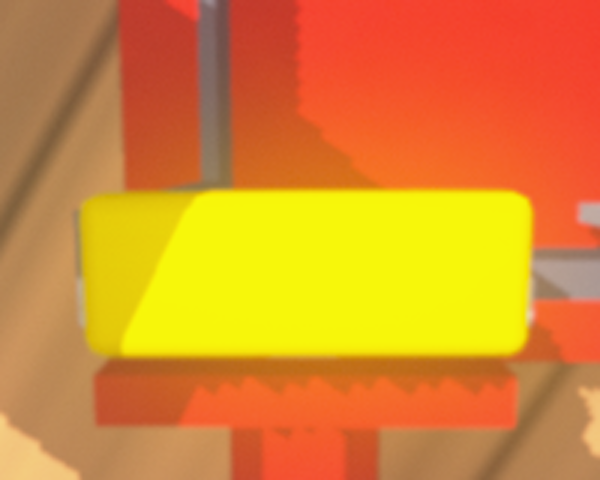

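```bash
python3 -m inch '{"xyz":[[0.02,0,0],[0,0,0]],"delta_rot":[[0,0,0],[0,0,0]],"gripper":[0,0]}' 50
python3 -m inch '{"xyz":[[0.02,0,0],[0,0,0]],"delta_rot":[[0,0,0],[0,0,0]],"gripper":[0,0]}' 50
python3 -m inch '{"xyz":[[0.02,0,0],[0,0,0]],"delta_rot":[[0,0,0],[0,0,0]],"gripper":[0,0]}' 50
```

```text
time: 15.72
tcp_pos: [534.0, 83.6, 371.0]
orientation: [-0.0, 0.483, 0.876, -0.0]
ft_force: [0.4, 0.7, -3.2]
gripper_width: 9.9
time: 15.98
tcp_pos: [533.6, 84.3, 371.1]
orientation: [0.0, 0.483, 0.876, -0.0]
ft_force: [0.9, -2.6, -3.2]
gripper_width: 10.0
time: 16.23
tcp_pos: [533.1, 85.2, 371.1]
orientation: [0.0, 0.483, 0.876, -0.0]
ft_force: [1.8, -3.3, -2.8]
gripper_width: 9.8
```

```bash
python3 -m inch '{"xyz":[[0.02,0,0],[0,0,0]],"delta_rot":[[0,0,0],[0,0,0]],"gripper":[0,0]}' 50
python3 -m inch '{"xyz":[[0.02,0,0],[0,0,0]],"delta_rot":[[0,0,0],[0,0,0]],"gripper":[0,0]}' 50
python3 - <<'E'
from h import *
s=env.sense();print(s['tcp_pos'],s['ft_force'],s['torque'])
E
```

```text
time: 16.48
tcp_pos: [532.5, 86.0, 371.1]
orientation: [0.0, 0.483, 0.876, -0.0]
ft_force: [3.2, -4.9, -3.3]
gripper_width: 9.6
time: 16.73
tcp_pos: [532.0, 86.9, 371.1]
orientation: [0.0, 0.483, 0.876, -0.0]
ft_force: [2.3, -4.5, -2.6]
gripper_width: 9.8
[532.00935604  86.86589849 371.14432139] [ 2.25041134 -4.49196751 -2.63563945] [-1.08197803 -0.59039941  0.07691558]
```

```bash
python3 -m inch '{"xyz":[[0.02,0,0],[0,0,0]],"delta_rot":[[0,0,0],[0,0,0]],"gripper":[0,0]}' 50
python3 -m inch '{"xyz":[[0.01,0,0],[0,0,0]],"delta_rot":[[0,0,0],[0,0,0]],"gripper":[0,0]}' 50
python3 - <<'E'
from h import *
import pickle
d=grab('wrist','wrist11');pickle.dump((d,env.sense()),open('d11.pkl','wb'))
sc=grab('scene','scene11')
cv2.imwrite(f'pics/c13.png',np.hstack([cv2.resize(d['img'][80:220,180:380,::-1],(400,280)),cv2.resize(sc['img'][150:220,260:360,::-1],(400,280),interpolation=cv2.INTER_CUBIC)]))
s=env.sense();print(s['tcp_pos'],s['ft_force'],s['torque'])
E
```

```text
time: 16.98
tcp_pos: [531.5, 87.6, 371.2]
orientation: [0.0, 0.483, 0.876, -0.0]
ft_force: [3.4, -4.2, -1.7]
gripper_width: 9.7
time: 17.23
tcp_pos: [531.3, 88.0, 371.2]
orientation: [0.0, 0.483, 0.876, -0.0]
ft_force: [3.2, -5.1, -3.0]
gripper_width: 9.6
[531.27629749  88.00549936 371.15631948] [ 3.24657174 -6.36217343 -2.477792  ] [-1.22068269 -0.64514067  0.06326805]
```

View pics/c13.png

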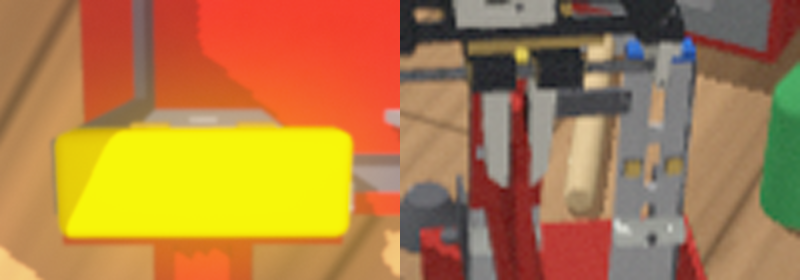

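```bash
python3 -m inch '{"xyz":[[0.01,0,0],[0,0,0]],"delta_rot":[[0,0,0],[0,0,0]],"gripper":[0,0]}' 50
python3 -m inch '{"xyz":[[0.01,0,0],[0,0,0]],"delta_rot":[[0,0,0],[0,0,0]],"gripper":[0,0]}' 50
python3 - <<'E'
from h import *
s=env.sense();print(s['tcp_pos'],s['ft_force'],s['torque'])
E
```

```text
time: 17.58
tcp_pos: [531.0, 88.4, 371.2]
orientation: [0.001, 0.483, 0.876, -0.0]
ft_force: [3.3, -5.8, -2.0]
gripper_width: 9.3
time: 17.82
tcp_pos: [530.9, 88.6, 371.2]
orientation: [0.001, 0.483, 0.876, -0.0]
ft_force: [3.7, -7.2, -3.7]
gripper_width: 9.4
[530.86957705  88.64984153 371.21734099] [ 3.73092872 -7.2429947  -3.72948539] [-1.66885874 -0.86779304  0.11223834]
```

```bash
python3 -m inch '{"xyz":[[0.01,0,0],[0,0,0]],"delta_rot":[[0,0,0],[0,0,0]],"gripper":[0,0]}' 50
python3 - <<'E'
from h import *
s=env.sense();print(s['tcp_pos'],s['ft_force'],s['torque'])
E
python3 -m inch '{"xyz":[[0.01,0,0],[0,0,0]],"delta_rot":[[0,0,0],[0,0,0]],"gripper":[0,0]}' 50
python3 - <<'E'
from h import *
s=env.sense();print(s['tcp_pos'],s['ft_force'],s['torque'])
E
```

```text
time: 18.08
tcp_pos: [530.8, 88.8, 371.2]
orientation: [0.001, 0.483, 0.876, -0.0]
ft_force: [6.7, -10.1, -3.2]
gripper_width: 9.6
[530.77104499  88.7765262  371.22064114] [  6.74718473 -10.0933795   -3.16950575] [-2.0167057  -1.1070179   0.09345438]
time: 18.32
tcp_pos: [530.7, 88.9, 371.3]
orientation: [0.002, 0.483, 0.876, -0.001]
ft_force: [7.9, -13.9, -4.2]
gripper_width: 9.7
[530.68174659  88.91417472 371.28089487] [  7.93806127 -13.87256942  -4.21057183] [-2.4972389  -1.30599395  0.07328125]
```

```bash
python3 -m inch '{"xyz":[[-0.01,0,0.02],[0,0,0.02],[0,0,0.02],[0,0,0]],"delta_rot":[[0,0,0],[0,0,0],[0,0,0],[0,0,0]],"gripper":[0,0,0,0]}' 50
python3 -m inch '{"xyz":[[0,0,0.02],[0,0,0.02],[0,0,0]],"delta_rot":[[0,0,0],[0,0,0],[0,0,0]],"gripper":[0,0,0]}' 50
python3 - <<'E'
from h import *
s=env.sense();print(s['tcp_pos'],s['ft_force'],s['torque'])
E
```

```text
time: 18.82
tcp_pos: [530.9, 88.9, 368.9]
orientation: [0.002, 0.483, 0.876, 0.0]
ft_force: [4.7, -10.2, 1.3]
gripper_width: 9.8
time: 19.2
tcp_pos: [531.0, 88.9, 367.0]
orientation: [0.002, 0.483, 0.876, 0.0]
ft_force: [5.3, -8.6, 2.2]
gripper_width: 9.7
[530.98317205  88.93169708 366.98327644] [ 5.26544986 -8.63674848  2.17914243] [-1.67030306 -0.92137989  0.14077538]
```

```bash
python3 -m inch '{"xyz":[[0,0,0.02],[0,0,0.02],[0,0,0]],"delta_rot":[[0,0,0],[0,0,0],[0,0,0]],"gripper":[0,0,0]}' 50
python3 -m inch '{"xyz":[[0,0,0.02],[0,0,0.02],[0,0,0]],"delta_rot":[[0,0,0],[0,0,0],[0,0,0]],"gripper":[0,0,0]}' 50
python3 - <<'E'
from h import *
s=env.sense();print(s['tcp_pos'],s['ft_force'],s['torque'])
E
```

```text
time: 19.58
tcp_pos: [531.0, 88.9, 365.0]
orientation: [0.002, 0.483, 0.876, 0.0]
ft_force: [6.1, -9.4, 2.0]
gripper_width: 9.8
time: 19.95
tcp_pos: [531.0, 89.0, 363.0]
orientation: [0.002, 0.483, 0.876, 0.0]
ft_force: [6.3, -8.9, 2.8]
gripper_width: 9.6
[531.02491691  88.95278324 362.9900643 ] [ 6.27762382 -8.89478316  2.75470352] [-1.55010988 -0.96898349  0.07284125]
```

```bash
for i in 1; do :; done; python3 -m inch '{"xyz":[[0,0,0.02],[0,0,0.02],[0,0,0]],"delta_rot":[[0,0,0],[0,0,0],[0,0,0]],"gripper":[0,0,0]}' 50
python3 -m inch '{"xyz":[[0,0,0.02],[0,0,0.01],[0,0,0]],"delta_rot":[[0,0,0],[0,0,0],[0,0,0]],"gripper":[0,0,0]}' 50
```

```text
time: 20.32
tcp_pos: [531.0, 89.0, 361.0]
orientation: [0.002, 0.483, 0.876, 0.0]
ft_force: [6.2, -8.6, 1.4]
gripper_width: 9.6
time: 20.7
tcp_pos: [531.0, 89.0, 359.6]
orientation: [0.002, 0.483, 0.876, 0.0]
ft_force: [5.5, -9.7, 2.6]
gripper_width: 9.8
```

```bash
python3 -m inch '{"xyz":[[0,0,0.02],[0,0,0.01],[0,0,0]],"delta_rot":[[0,0,0],[0,0,0],[0,0,0]],"gripper":[0,0,0]}' 50
```

```text
time: 21.08
tcp_pos: [531.0, 88.9, 358.1]
orientation: [0.002, 0.483, 0.876, 0.0]
ft_force: [5.7, -9.0, 2.1]
gripper_width: 9.6
```

```bash
python3 -m inch '{"xyz":[[0,0,0.02],[0,0,0.01],[0,0,0]],"delta_rot":[[0,0,0],[0,0,0],[0,0,0]],"gripper":[0,0,0]}' 50
python3 -m inch '{"xyz":[[0,0,0.02],[0,0,0.01],[0,0,0]],"delta_rot":[[0,0,0],[0,0,0],[0,0,0]],"gripper":[0,0,0]}' 50
```

```text
time: 21.45
tcp_pos: [531.0, 89.0, 356.6]
orientation: [0.002, 0.483, 0.876, 0.0]
ft_force: [4.7, -9.8, 1.9]
gripper_width: 9.6
time: 21.82
tcp_pos: [531.1, 89.0, 355.1]
orientation: [0.002, 0.483, 0.876, 0.0]
ft_force: [6.0, -9.5, 2.6]
gripper_width: 9.9
```

```bash
python3 -m inch '{"xyz":[[0,0,0.02],[0,0,0.01],[0,0,0]],"delta_rot":[[0,0,0],[0,0,0],[0,0,0]],"gripper":[0,0,0]}' 50
```

```text
time: 22.2
tcp_pos: [531.1, 89.0, 353.6]
orientation: [0.002, 0.483, 0.876, 0.0]
ft_force: [6.0, -9.0, 2.8]
gripper_width: 9.7
```

```bash
python3 -m inch '{"xyz":[[0,0,0.02],[0,0,0.01],[0,0,0]],"delta_rot":[[0,0,0],[0,0,0],[0,0,0]],"gripper":[0,0,0]}' 50
python3 -m inch '{"xyz":[[0,0,0.02],[0,0,0.01],[0,0,0]],"delta_rot":[[0,0,0],[0,0,0],[0,0,0]],"gripper":[0,0,0]}' 50
python3 - <<'E'
from h import *
s=env.sense();print(s['tcp_pos'],s['ft_force'],s['torque'])
E
```

```text
time: 22.58
tcp_pos: [531.0, 88.9, 351.8]
orientation: [0.002, 0.483, 0.876, 0.0]
ft_force: [6.8, -8.4, -0.7]
gripper_width: 9.8
time: 22.95
tcp_pos: [531.0, 89.0, 350.5]
orientation: [0.002, 0.483, 0.876, 0.0]
ft_force: [6.3, -9.9, 2.3]
gripper_width: 9.6
[531.02627303  88.96246673 350.48895613] [ 6.252616   -9.850214    2.28192894] [-1.3271902  -0.82769247  0.12931595]
```

```bash
python3 -m inch '{"xyz":[[0,0,0.01],[0,0,0.01],[0,0,0]],"delta_rot":[[0,0,0],[0,0,0],[0,0,0]],"gripper":[0,0,0]}' 50
python3 - <<'E'
from h import *
s=env.sense();print(s['tcp_pos'],s['ft_force'],s['torque'])
E
```

```text
time: 23.32
tcp_pos: [531.0, 89.0, 350.1]
orientation: [0.002, 0.483, 0.876, 0.0]
ft_force: [3.2, -9.9, 9.8]
gripper_width: 9.6
[531.03124446  88.9548143  350.12884002] [ 3.21959862 -9.94094166  9.75847682] [-1.30446046 -0.10656611  0.16254209]
```

```bash
python3 -m inch '{"xyz":[[0,0,0.01],[0,0,0]],"delta_rot":[[0,0,0],[0,0,0]],"gripper":[0,0]}' 50
python3 - <<'E'
from h import *
import pickle
s=env.sense();print(s['tcp_pos'],s['ft_force'],s['torque'])
d=grab('wrist','wrist12');sc=grab('scene','scene12');t=grab('top','top12')
cv2.imwrite(f'pics/c14.png',np.hstack([cv2.resize(d['img'][80:220,180:380,::-1],(400,280)),cv2.resize(sc['img'][150:220,250:350,::-1],(400,280),interpolation=cv2.INTER_CUBIC)]))
E
```

```text
time: 23.58
tcp_pos: [531.0, 89.0, 350.1]
orientation: [0.002, 0.483, 0.876, 0.001]
ft_force: [2.4, -10.0, 14.9]
gripper_width: 9.6
[531.02796724  88.96667424 350.10465096] [  2.35254259 -10.03372874  14.8748139 ] [-1.4480114   0.24782009  0.17288541]
```

View pics/c14.png

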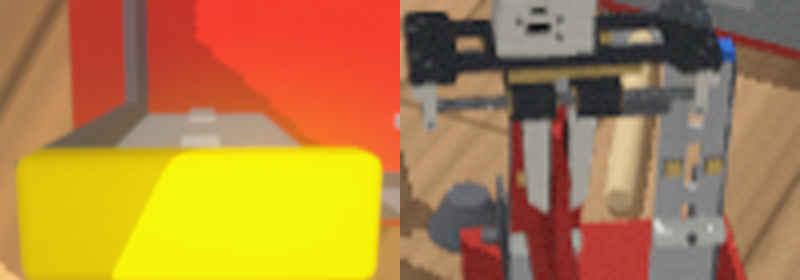

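```bash
python3 -m inch '{"xyz":[[-0.02,0,-0.02],[0,0,0]],"delta_rot":[[0,0,0],[0,0,0]],"gripper":[0,0]}' 50
python3 - <<'E'
from h import *
s=env.sense();print(s['tcp_pos'],s['ft_force'],s['torque'])
E
```

```text
time: 23.98
tcp_pos: [531.2, 88.6, 350.1]
orientation: [0.001, 0.483, 0.876, 0.001]
ft_force: [2.5, -4.9, 8.7]
gripper_width: 10.2
[531.21924894  88.64036829 350.1082459 ] [ 2.49769551 -4.92243066  8.74067697] [-0.5655542  -0.08315173  0.02988891]
```

```bash
python3 -m inch '{"xyz":[[0,0,0],[0,0,0],[0,0,0],[0,0,0],[0,0,0],[0,0,0]],"delta_rot":[[0,0,0],[0,0,0],[0,0,0],[0,0,0],[0,0,0],[0,0,0]],"gripper":[0.6,0.6,0.6,0.6,0.6,0.6]}' 50
python3 - <<'E'
from h import *
s=env.sense();print(s['tcp_pos'],s['ft_force'],s['torque'])
d=grab('wrist','wrist13')
E
```

```text
time: 24.72
tcp_pos: [530.8, 88.6, 349.0]
orientation: [-0.0, 0.483, 0.876, -0.0]
ft_force: [-0.1, 0.4, -0.5]
gripper_width: 56.1
[530.8395133   88.6340632  349.01636737] [-0.13990951  0.36609793 -0.45865178] [-0.04212894  0.06071036 -0.02200891]
```

View pics/wrist13.png

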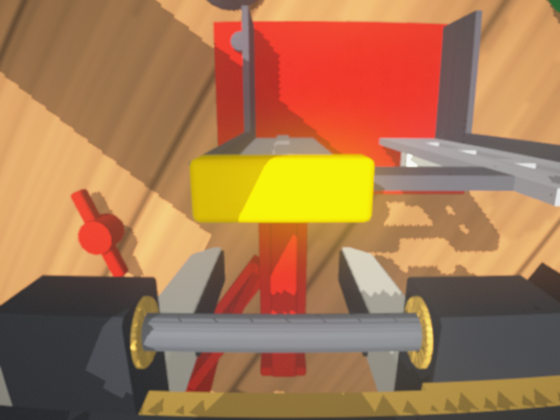

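The fingers are open and the force is back to zero. The bracket hangs under the cap (cap at (282, 188), web at u≈283). Now I'll retreat back and up, then check.

```bash
python3 -m inch '{"xyz":[[-0.1,0,0],[-0.2,0,0],[-0.2,0,-0.2],[-0.2,0,-0.6],[-0.2,0,-0.6],[-0.4,0,-0.6],[-0.6,0,-0.4],[-0.6,0,0],[-0.6,0,0],[0,0,0],[0,0,0],[0,0,0]],"delta_rot":[[0,0,0],[0,0,0],[0,0,0],[0,0,0],[0,0,0],[0,0,0],[0,0,0],[0,0,0],[0,0,0],[0,0,0],[0,0,0],[0,0,0]],"gripper":[0.6,0.6,0.6,0.6,0.6,0.6,0.6,0.6,0.6,0.6,0.6,0.6]}' 50
python3 - <<'E'
from h import *
import pickle
d=grab('wrist','wrist14');sc=grab('scene','scene14');t=grab('top','top14')
pickle.dump(dict(wrist=d,scene=sc,top=t),open('d14.pkl','wb'))
a=cv2.resize(sc['img'][145:245,255:345,::-1],(540,600),interpolation=cv2.INTER_CUBIC)
cv2.imwrite('pics/c15.png',a)
E
```

```text
time: 26.28
tcp_pos: [613.3, -41.8, 469.4]
orientation: [0.0, 0.483, 0.876, 0.0]
ft_force: [-0.5, 0.6, 0.7]
gripper_width: 56.0
```

View pics/c15.png

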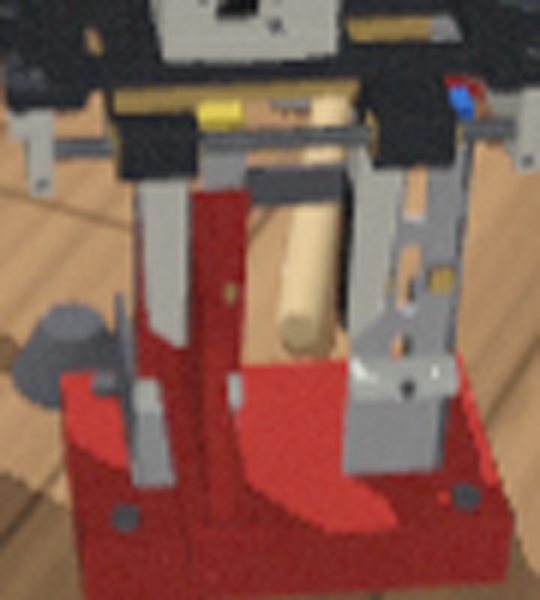

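View pics/wrist14.png

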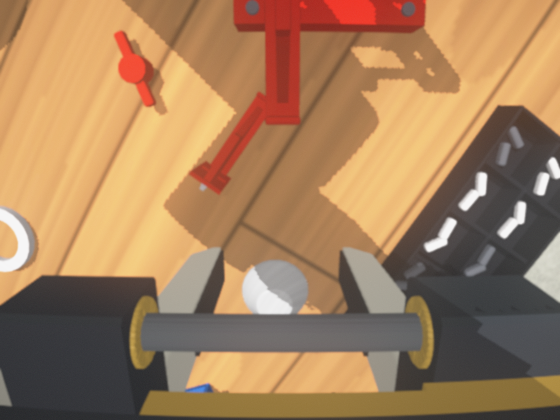

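View pics/top14.png

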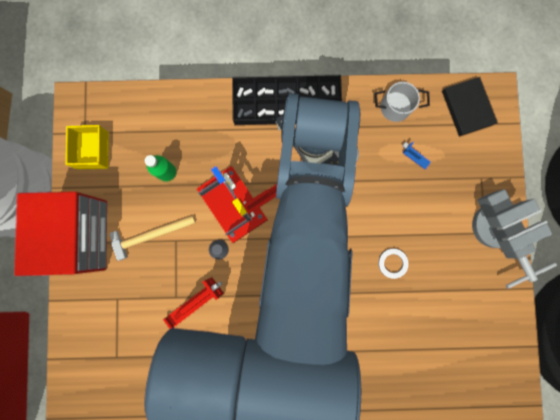

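```bash
python3 -m inch '{"xyz":[[0.2,-0.3,-0.1],[0.34,-0.545,-0.2],[0.34,-0.545,-0.2],[0.34,-0.545,-0.2],[0.34,-0.545,0],[0.34,-0.545,0],[0.1,-0.3,0],[0,0,0],[0,0,0]],"delta_rot":[[0,0,0],[0,0,0],[0,0,0],[0,0,0],[0,0,0],[0,0,0],[0,0,0],[0,0,0],[0,0,0]],"gripper":[0.6,0.6,0.6,0.6,0.6,0.6,0.6,0.6,0.6]}' 50
python3 - <<'E'
from h import *
import pickle
sc=grab('scene','scene15');t=grab('top','top15')
pickle.dump(dict(scene=sc,top=t),open('d15.pkl','wb'))
cv2.imwrite('pics/c16.png',cv2.resize(sc['img'][145:245,255:345,::-1],(540,600),interpolation=cv2.INTER_CUBIC))
D=pickle.load(open('d0.pkl','rb'))
df=cv2.absdiff(cv2.cvtColor(D['top']['img'],6),cv2.cvtColor(t['img'],6))
cv2.imwrite('pics/c17.png',np.vstack([t['img'][80:330,:,::-1]]))
E
```

```text
time: 27.55
tcp_pos: [420.4, -46.7, 504.1]
orientation: [0.0, 0.483, 0.876, 0.0]
ft_force: [0.7, -0.6, -0.0]
gripper_width: 55.6
```

View pics/c16.png

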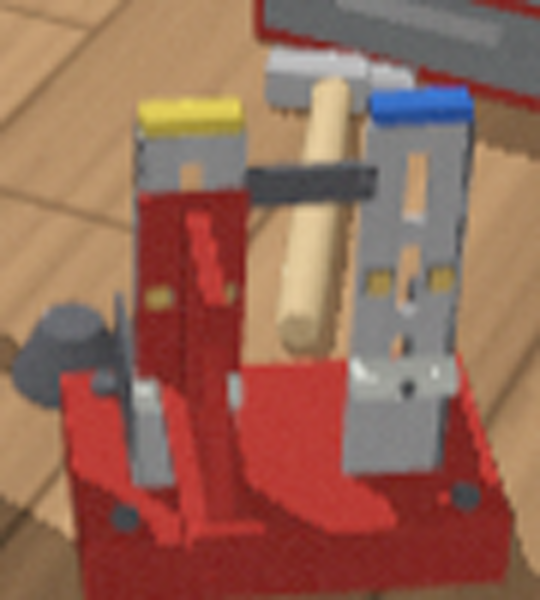

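View pics/scene15.png

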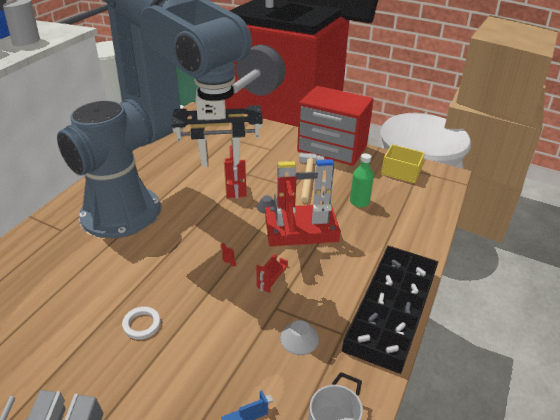

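The plate sits level on the yellow-capped strip, with both brass studs showing in its holes (crop (160, 297) and (230, 293)). The stop block shows at the plate's foot. The bystanders look unmoved, so I'll hand in.

```bash
python3 - <<'E'
from h import *
import pickle
a=pickle.load(open('d0.pkl','rb'))['scene'];b=pickle.load(open('d15.pkl','rb'))['scene']
s=env.sense();print(s['time'],np.abs(s['qd']).max(),s['ft_force'])
env.job_done()
E
```

```text
27.65 0.005262165180192353 [-0.32539747  0.32223715 -0.39314676]
the job is handed in; nothing more can be done
```

I hung the middle-sized red bracket by both tabs in the top two slots of the yellow-capped strip, let go, and handed the job in at 27.65 s. No verdict is reported.

- **Going in:** I pressed it in raised until the plate lay flat on the strip, at about 16 N. I then slid it down about 21 mm, with 5 N of drag. It stopped hard on the white block, with at most about 18 N sensed at the wrist, before I let go.
- **Last checks:** The scene picture shows the plate level and both brass studs in its holes. The fingers were clear, the wrist force was about 0 N, and the other things looked where they were. I judged that by eye, without measuring displacement.
- **Doubts:** The exact gap to the strip and how far the studs came out could not be measured directly. The height of the rack was uncertain by about 2 mm. My sideways estimates from two wrist pictures disagreed by about 1 mm, so I used the closer one, and the tabs went in without catching.

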